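# Load the tool handle and park the tote

### The arm

A 6-joint arm with a two-finger parallel gripper is mounted at the origin on the work surface. World frame = base frame: x ahead of the robot, y to its left, z up, the work surface at z = 0. Lengths are in m, angles in rad, forces in N, time in s.
With the tool pointing down it reaches from about 0.3 to 0.95 m from the base axis. Payload 3.1 kg.
Tool frame: the origin (TCP) lies between the finger pads; the fingertips stand 25 mm ahead of it and the grasp point (between the pads) lies 6 mm ahead of it; z points along the fingers, y is the line along which they close (so a half turn about z gives the same grasp; the last joint's range is limited). The gripper opens to 85 mm and grips with 20 to 120 N. Pads are 22 mm wide; open, the fingers measure 114 mm over their backs; the gripper's body (76 mm by 85 mm) begins 54 mm behind the grasp point. The pads swing forward as they close: fully open they stand 13 mm farther back than shut.
Start: joints at [-1.239, 0.308, 1.634, -0, 1.2, -0.07], TCP at [0.244, -0.575, 0.256] pointing down, gripper open.
Joint ranges: [-3.06, 3.06], [-0.79, 1.96], [0.05, 2.63], [-1.19, 4.34], [0.05, 2.64], [-2.94, 2.94]. Speed limits (rad/s): [2.79, 2.79, 3.14, 3.14, 3.14, 3.14].

### API

Orientations are given as a unit quaternion [x, y, z, w].
In Python, from station import ctrl gives the robot as it stands. The module is installed in compiled form; this text tells all that it offers.
- The arm moves only by the tool servo_tool, never from a script. Its argument "series" is one flat list of numbers, 7 for each row, row after row: the shift along the tool's x, y, z each as a share of 15 cm, from -1 to 1, then the turn, a rotation vector about the tool's x, y, z each as a share of pi/2 rad, from -1 to 1, then the opening, from -1 (shut) to 1 (fully open). A call has exactly 10 rows; each row shifts and turns the commanded pose from where the row before left it, along the tool's axes as they then stand; what a row does not reach is not made up. A row lasts 1/8 s, in which the tool goes at most 62.5 mm and 10.7 degrees, less where a joint would pass 70% of its speed; a pose out of reach is approached as far as the arm can. A call with a number of a shift or a turn outside -1 to 1 is refused whole. A call with a gripper value outside its range is refused whole. The fingers move at their own pace and stop on an object; "grip_force" is the grip in N (left out, the last holds). Time passes only in rows, so rows that do not move let the fingers close, or fill a call up. It gives the time, the measured TCP pose, the force, the opening and the grip force at its end, in the units of the state.
- ctrl.get_state(): the state, without advancing time (a new reading comes with each control period).
- ctrl.camera(name): name is "scene" or "side" or "wrist"; returns a dict with "image" (480x640x3 uint8, blue, green, red), "fx", "fy", "cx", "cy" (pixels), "dist_coeffs" ([k1, k2, p1, p2, k3] as OpenCV has them; the pictures are not rectified), "R" (3x3) and "t" (3): a world point X has camera coordinates R X + t; the wrist camera has in their place "tool_from_camera" (4x4, takes a point from camera to tool coordinates, whose origin is the TCP and whose axes are the flange's). Camera axes: x right, y down, z forward; pixel columns grow to the right and rows downward; lengths in m; the calibration is good to about 2 mm. A picture is of the moment at which its call begins: read the wrist's pose just before it. There is no depth.
- ctrl.close_job(): hands the job in; it is judged then, once.
The state is a dict: "t": time; "joints": joint angles; "dq": joint speeds; "effort": joint torques, N m; "tcp_pos": TCP position; "ee_rot": TCP orientation; "contact_force": force on the tool from outside, world axes, zero at the start; "moment": the same for the moment, N m; "width": finger opening in m; "grasp_force": force on a finger pad.
Only numpy, scipy, OpenCV 4.12 (cv2) and the standard library are available. Lean on these libraries where they do the work, as an engineer would, in place of code of your own. Each camera call takes 0.05 s, during which the arm holds its last target. There are 200 camera calls.

### The job

Roll the turned wooden tool handle sideways out of its two spring clips and lay it flat in the small grey tote. Then slide the tote, without lifting it, up the ramp of its parking dock and over the lip, until its rear edge has dropped behind the lip and it sits flat on the deck with the handle still inside. Leave the other things on the bench where they are.

Things in the scene. Friction and masses are not known exactly. Their poses are not given: they have to be found in the camera images.
- handle: Turned dark-wood tool handle: round bar 24 mm in diameter, 110 mm long, with a brass ferrule 18 mm in diameter adding 10 mm at its +x end; about 80 g. It starts lying level in two spring clips, axis 45 mm above the bench. Origin on its axis, in the middle of the wooden part; x along the axis (it may roll about x).
- rack: Clip rack fixed to the bench: plywood base 150 (x) by 70 (y -47 to +23) by 12 mm high, two steel spring clips 12 mm wide at x = -42 and +42 mm, up to 72 mm high. Origin on the bench under the clipped handle's axis; x along the handle, +y the clips' open side. Between the clips (x -36 to +36 mm) only the base lies below the handle: fingers fit on both sides.
- clip_mouth (a point): Point 30 mm out along the rack's +y, 45 mm above the bench: with its axis here the handle is free. A clip is a shelf below (top 33 mm high, to y +14), a wall behind (y -19 to -13) and a sprung leaf on top whose rounded nose dips in front of the handle at y +11. Pulling along +y with 5 to 10 N lifts the noses; they yield only 7 mm, so lifting straight up jams.
- tote: Open tote of smooth grey plastic (friction about 0.35), outside 160 (x) by 110 (y) by 55 mm high, walls and floor 6 mm thick, 0.25 to 0.5 kg, loose. It starts on the bench before the foot of the ramp, within 15 mm of its centre line and up to 0.15 rad askew. Origin at the centre of its underside, z up; its +x end faces the ramp, the -x end is its rear.
- dock: Parking dock, wood, fixed. Origin on the bench at the middle of the ramp's foot, x horizontally up the ramp, z up. The ramp rises at 16 degrees from x = 0 to a rounded lip. Ramp and deck are 124 mm wide between side rails that stand 20 mm above the slope, and 58 mm above the bench beside the deck. Two wings 25 mm high flare out from the foot to x = -44 mm, mouth about 170 mm wide.
- dock_lip (a point): Middle of the lip's upright rear face at the height of its top: x 156, y 0, z 43 mm in the dock's frame. The lip's highest line is at about x = 150 mm; behind the face the deck lies 14 mm lower.
- dock_home (a point): Where the parked tote's origin comes to lie: x 243, y 0, z 29 mm in the dock's frame, give or take 7 mm along x. The level deck, 29 mm above the bench, runs from the lip's face (x 156) to a stop board 65 mm high (x 330).
- mallet: Bystander: wooden mallet standing on its head (75 x 120 x 65 mm), handle 25 mm in diameter pointing up to 235 mm. Origin: centre of its underside.
- paint_can: Bystander: black paint can 72 mm in diameter, 85 mm high. Origin: centre of its underside.
- glue_bottle: Bystander: white glue bottle with red cap, 56 mm in diameter, 150 mm high. Origin: centre of its underside.
- hinge: Bystander: steel butt hinge lying flat, 50 x 76 x 8 mm. Origin: centre of its underside.
- sanding_block: Bystander: cork sanding block 70 x 110 x 35 mm. Origin: centre of its underside.

How it is judged:
On the way, in this order (a step that is already met when the one before it is completed fails the run):
1. The handle has left the clips sideways: its axis is more than 20 mm out on the open side, still at about clip height (less than 20 mm higher than it lay) (y of handle in the frame of rack above 0.02 m and z of handle in the frame of rack below 0.065 m).
2. The handle lies on the floor of the tote, let go, while the tote is still level on the bench before the ramp (x of handle in the frame of tote between -0.03 and 0.03 m and y of handle in the frame of tote between -0.045 and 0.045 m and z of handle in the frame of tote between 0.01 and 0.03 m and contact force between the fingers and handle below 0.05 N and angle between tote's own z axis and vertical below 0.06 rad and z of tote in the frame of dock below 0.01 m and x of tote in the frame of dock below -0.05 m), for 0.2 s.
3. The tote is on its way up the ramp, resting on it, with the handle inside (x of handle in the frame of tote between -0.03 and 0.03 m and y of handle in the frame of tote between -0.045 and 0.045 m and z of handle in the frame of tote between 0.01 and 0.03 m and angle between tote's own z axis and vertical above 0.12 rad and contact force between tote and dock above 0.3 N and x of tote in the frame of dock between 0.02 and 0.15 m), for 0.05 s.
At the end, for the whole second after the job is handed in: Tote flat on the sunk deck (deck height within 4 mm, tilt under 0.05 rad), rear edge behind the lip (origin 232 to 254 mm from the ramp foot); handle on its floor (axis 10 to 30 mm above the underside, origin within 30 mm along, 45 mm across of the middle); both at rest, let go (x of tote in the frame of dock between 0.232 and 0.254 m and z of tote in the frame of dock between 0.025 and 0.033 m and angle between tote's own z axis and vertical below 0.05 rad and x of handle in the frame of tote between -0.03 and 0.03 m and y of handle in the frame of tote between -0.045 and 0.045 m and z of handle in the frame of tote between 0.01 and 0.03 m and linear speed of tote below 0.02 m/s and linear speed of handle below 0.03 m/s and contact force between the fingers and tote below 0.05 N and contact force between the fingers and handle below 0.05 N); the robot touches nothing.
It fails at once if The tote is lifted off the ramp or bench: its underside's centre is more than 35 mm above the bench before the ramp's foot, or more than 75 mm anywhere (z of tote in the frame of dock above 0.075 m or (x of tote in the frame of dock below 0 m and z of tote in the frame of dock above 0.035 m)).
It fails at once if The handle is let go more than 130 mm above the bench (it is to be laid down, not dropped) (height (world z) of handle above 0.13 m and contact force between the fingers and handle below 0.01 N).
It fails at once if A bystander is pushed more than 30 mm from its place (distance of any of mallet, paint_can, glue_bottle, hinge, sanding_block from where it was at the start of the episode above 0.03 m).
It also fails if it takes over 72 s, if anything falls off the work surface, if the arm or the gripper's body presses on something with over 40 N, if the wrist force passes 120 N, or if a joint passes its speed limit or range.

## Working session

There is one attempt and no reset: what is moved stays moved. The work goes in short steps, Python scripts to look and compute and a tool call to move; the robot and the scene stay as the last step left them, time stands still between calls to the robot, and variables do not carry over. Pictures are saved under pics/ and viewed, at most 10 in all, crops included, and the job is handed in when it is done.

Besides the shell and the picture viewer there is one more tool, called after "Call:" as name(argument=value, ...) on one line, values as JSON. servo_tool: Moves the arm, as the interface text tells. Shift numbers are shares of 15 cm and turn numbers shares of pi/2 rad, none past 1 either way. Its arguments: {"type":"object","properties":{"series":{"type":"array","items":{"type":"number"}},"grip_force":{"type":"number"}},"required":["series"]}

```bash
mkdir -p pics; cat > h.py <<'E'
import numpy as np, cv2, json
from station import ctrl
def snap(n,f):
    s=ctrl.get_state(); c=ctrl.camera(n); cv2.imwrite('pics/'+f,c['image'])
    c['s']=s; return c
def Rq(q):
    from scipy.spatial.transform import Rotation as R
    return R.from_quat(q).as_matrix()
def ray(c,p):
    K=np.array([[c['fx'],0,c['cx']],[0,c['fy'],c['cy']],[0,0,1]])
    u=cv2.undistortPoints(np.array(p,float).reshape(-1,1,2),K,np.array(c['dist_coeffs'],float)).reshape(-1,2)
    d=np.c_[u,np.ones(len(u))]
    if 'R' in c:
        R=np.array(c['R']);t=np.array(c['t']); return -R.T@t, d@R
    T=np.array(c['tool_from_camera']);W=Rq(c['s']['ee_rot'])
    return W@T[:3,3]+c['s']['tcp_pos'], d@(W@T[:3,:3]).T
def onz(c,p,z):
    o,d=ray(c,p); z=np.broadcast_to(z,len(d)); return o+d*((z-o[2])/d[:,2])[:,None]
E
python3 - <<'E'
from h import *
import pickle
for n in('scene','side','wrist'):
    c=snap(n,n+'0.png'); pickle.dump(c,open(n+'0.pkl','wb'))
print(ctrl.get_state())
E
```

```text
{'t': 0.15, 'joints': array([-1.23868310e+00,  3.08828538e-01,  1.63485449e+00,  4.32281891e-05,
        1.19971347e+00, -6.97084834e-02]), 'dq': array([-0.00036554, -0.00214209, -0.00483052, -0.00031172,  0.00133165,
        0.00041885]), 'effort': array([-1.12964406e-04, -4.15801227e+01, -2.77147293e+01, -1.75404380e-04,
        6.05933150e-03, -9.59245824e-06]), 'tcp_pos': array([ 0.24422453, -0.57467291,  0.25531509]), 'ee_rot': array([ 9.79886382e-01,  1.99554166e-01, -9.80324743e-05, -8.96805905e-04]), 'contact_force': array([0.27136913, 0.7408988 , 0.22725121]), 'moment': array([ 0.02232291, -0.01903414, -0.02841574]), 'grasp_force': 0.0, 'width': 0.08566577484618819}
```

View pics/scene0.png

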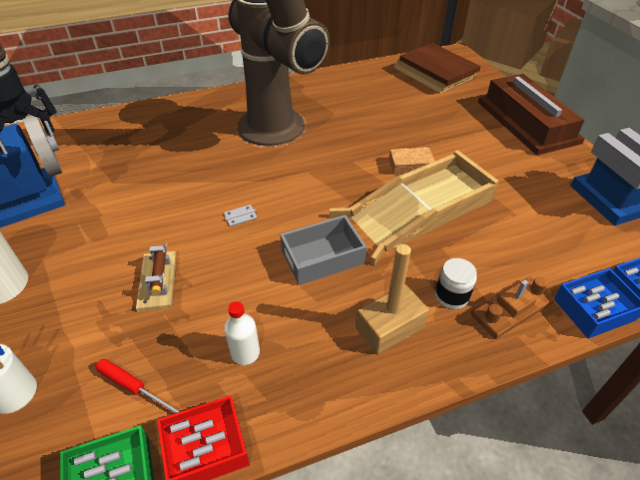

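View pics/side0.png

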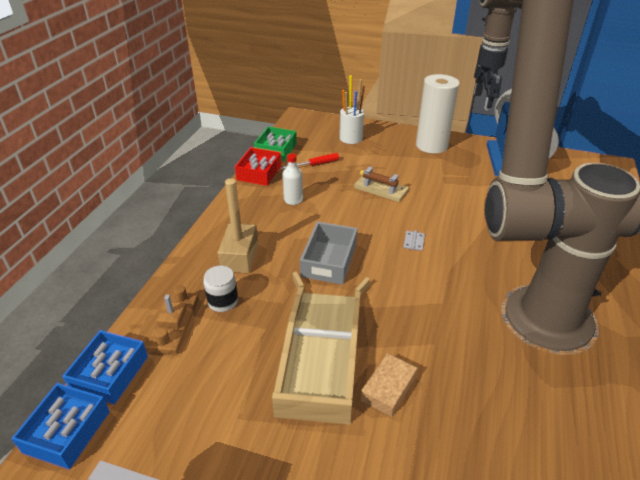

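The scene view has the rack at about (157,275), the tote at (322,250) and the dock at (420,200). The side view has the rack at (380,185), the tote at (330,252) and the dock at (322,350). I'll enlarge the rack and the tote/dock to read off exact pixels.

```bash
python3 - <<'E'
import cv2,numpy as np
a=cv2.imread('pics/scene0.png');b=cv2.imread('pics/side0.png')
z=lambda i,x,y,w,h,s:cv2.resize(i[y:y+h,x:x+w],None,fx=s,fy=s,interpolation=cv2.INTER_CUBIC)
o=np.zeros((600,800,3),np.uint8)
o[:300,:300]=z(a,120,235,75,75,4)     # scene rack
o[:300,300:620]=z(b,345,155,80,50,4)[:300] if False else np.pad(z(b,345,155,80,50,4),((0,100),(0,0),(0,0)))
o[300:600,:800]=0
cv2.imwrite('pics/c1.png',o[:300,:620])
cv2.imwrite('pics/c2.png',z(a,265,140,240,150,3.3333))
E
```

```text
(no output)
```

View pics/c1.png

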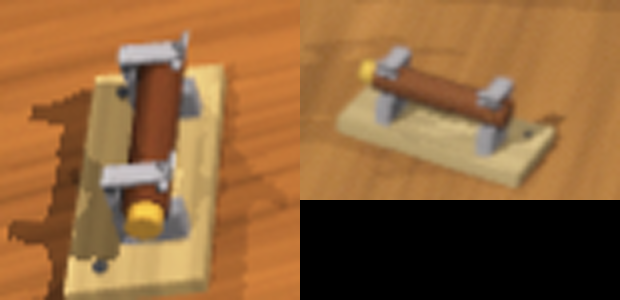

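View pics/c2.png

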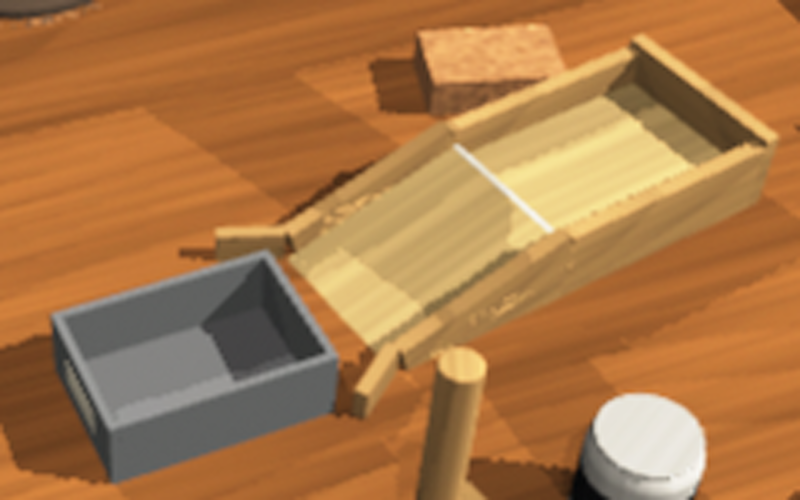

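The rack crop shows the brass ferrule toward the viewer, with the clip walls and screws on the left, so the open side is to the right (world +y). In the other crop the tote's label (its rear) is on the left. Its rim corners are at crop (55,318), (270,255), (335,352) and (110,432), and the white lip line runs from (455,147) to (552,232). Next I cast rays.

```bash
python3 - <<'E'
from h import *
import pickle
np.set_printoptions(precision=4,suppress=True)
c=pickle.load(open('scene0.pkl','rb'));d=pickle.load(open('side0.pkl','rb'))
A=lambda p:np.array(p)/4+[120,235]
B=lambda p:np.array(p)/3.3333+[265,140]
C=lambda p:(np.array(p)-[300,0])/4+[345,155]
def fr(P): return 
r=onz(c,A([(97,78),(223,65),(208,287),(65,293)]),.012)
print('rack',r[:,:2],np.linalg.norm(r-np.roll(r,-1,0),axis=1))
r2=onz(d,C([(337,130),(520,185),(555,128),(385,80)]),.012); print('rack side',r2[:,:2],np.linalg.norm(r2-np.roll(r2,-1,0),axis=1))
f=onz(c,A([(144,222)]),.045);g=onz(d,C([(368,72)]),.045);print('ferrule',f,g)
t=onz(c,B([(55,318),(270,255),(335,352),(110,432)]),.055)
print('tote',t[:,:2],t.mean(0),np.linalg.norm(t-np.roll(t,-1,0),axis=1))
ax=(t[1]+t[2]-t[0]-t[3]);print('yaw',np.arctan2(ax[1],ax[0]))
l=onz(c,B([(455,147),(552,232)]),.043);m=onz(c,B([(292,258),(372,345)]),.0)
s=onz(c,B([(640,38),(775,138)]),.065)
print('lip',l,l.mean(0),'foot',m,m.mean(0),'stop',s,s.mean(0))
a=l.mean(0)-m.mean(0);print(np.arctan2(a[1],a[0]));a=s.mean(0)-m.mean(0);print(np.arctan2(a[1],a[0]))
ls=onz(d,[(296,331),(351,335)],.043);print('lipside',ls)
ts=onz(d,[(315,225),(357,229),(345,281)],.055);print('totetop side',ts)
print('can,mallet,glue,hinge',onz(c,[(457,268),(402,248),(236,308),(240,215)],[.085,.235,.15,.008]))
E
```

```text
rack [[ 0.4154 -0.416 ]
 [ 0.4302 -0.3479]
 [ 0.5817 -0.3789]
 [ 0.5601 -0.4481]] [0.0697 0.1546 0.0725 0.1482]
rack side [[ 0.5649 -0.3621]
 [ 0.4186 -0.3337]
 [ 0.4072 -0.4158]
 [ 0.5466 -0.4413]] [0.149  0.0829 0.1417 0.0813]
ferrule [[ 0.5564 -0.4001  0.045 ]] [[ 0.5513 -0.3974  0.045 ]]
tote [[ 0.5061 -0.1188]
 [ 0.5     0.0376]
 [ 0.5987  0.0428]
 [ 0.6121 -0.1157]] [ 0.5542 -0.0385  0.055 ] [0.1566 0.0989 0.1591 0.106 ]
yaw 1.632441643700791
lip [[0.429  0.2168 0.043 ]
 [0.5364 0.2392 0.043 ]] [0.4827 0.228  0.043 ] foot [[ 0.4565  0.0751 -0.    ]
 [ 0.5564  0.0935  0.    ]] [ 0.5064  0.0843 -0.    ] stop [[0.3835 0.3986 0.065 ]
 [0.5238 0.4276 0.065 ]] [0.4536 0.4131 0.065 ]
1.7342566880408086
1.7299563458477725
lipside [[0.5361 0.251  0.043 ]
 [0.4207 0.2267 0.043 ]]
totetop side [[ 0.605  -0.0976  0.055 ]
 [ 0.4953 -0.1147  0.055 ]
 [ 0.4737  0.0831  0.055 ]]
can,mallet,glue,hinge [[ 0.7429  0.1768  0.085 ]
 [ 0.7729  0.0196  0.235 ]
 [ 0.7326 -0.2637  0.15  ]
 [ 0.3607 -0.1826  0.008 ]]
```

Call:
servo_tool(series=[0.29,-0.073,0,0,0,0,1,0.29,-0.073,0,0,0,0,1,0.29,-0.073,0,0,0,0,1,0.29,-0.073,0,0,0,0,1,0.29,-0.073,0,0,0,0,1,0.29,-0.073,0,0,0,0,1,0.29,-0.073,0,0,0,0,1,0,0,0,0,0,0.115,1,0,0,0,0,0,0.115,1,0,0,0,0,0,0.115,1], grip_force=40)

```text
t: 1.4
tcp_pos: [0.4947, -0.3851, 0.2557]
ee_rot: [0.997, -0.073, -0.0, -0.0]
contact_force: [-1.6, -0.6, -0.0]
width: 0.0856
grasp_force: 0.0
```

```bash
cat >> h.py <<'E'
def info():
    s=ctrl.get_state(); W=Rq(s['ee_rot']); print('t %.2f'%s['t'],'tcp',s['tcp_pos'].round(4),'xang %.4f'%np.arctan2(W[1,0],W[0,0]),'z',W[:,2].round(3),'F',s['contact_force'].round(1),'w %.4f gf %.1f'%(s['width'],s['grasp_force']),'j',s['joints'].round(2)); return s,W
def go(P):
    s,W=info(); d=W.T@(np.array(P)-s['tcp_pos']); print('shift share',(d/.15).round(4))
E
python3 - <<'E'
from h import *
import pickle
info();c=snap('wrist','w1.png');pickle.dump(c,open('w1.pkl','wb'));print(c['tool_from_camera'])
E
```

```text
t 1.40 tcp [ 0.4947 -0.3851  0.2557] xang -0.1455 z [-0.001  0.001 -1.   ] F [-1.6 -0.6 -0. ] w 0.0856 gf 0.0 j [-0.73  0.31  1.63 -0.    1.2   0.99]
[[ 9.81877221e-04 -9.58455062e-01 -2.85241879e-01  7.29078903e-02]
 [ 9.99999460e-01  8.43794054e-04  6.06986634e-04  2.41216776e-03]
 [-3.41084010e-04 -2.85242321e-01  9.58455373e-01 -1.18748358e-01]
 [ 0.00000000e+00  0.00000000e+00  0.00000000e+00  1.00000000e+00]]
```

View pics/w1.png

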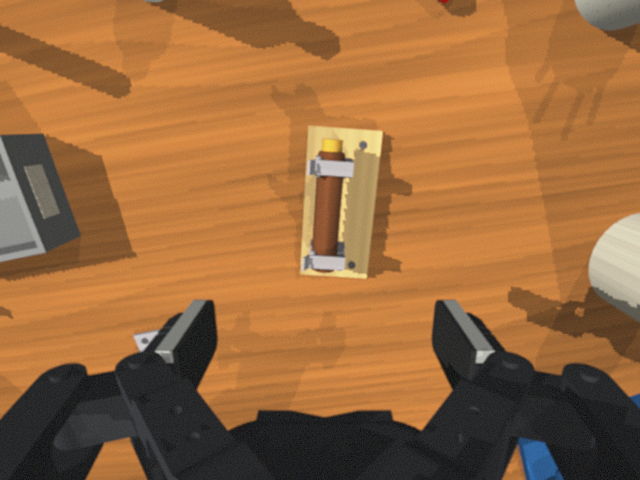

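The wrist view shows the rack with the handle from the ferrule at (332,145) to its end near (324,268), and the clip mouth opening to the left (world +y). Next I mask the wood and ferrule to get the axis.

```bash
python3 - <<'E'
from h import *
import pickle
np.set_printoptions(precision=4,suppress=True)
c=pickle.load(open('w1.pkl','rb'));im=c['image']
sub=im[180:250,300:355].astype(int)
m=(sub[...,2]<140)&(sub[...,2]>sub[...,0]*1.7)
P=[]
for v in range(0,70,3):
    u=np.where(m[v])[0]
    if len(u): P.append((300+(u.min()+u.max())/2,180+v,u.max()-u.min()+1))
P=np.array(P);print(P[::6])
X=onz(c,P[:,:2],.045)
k=np.polyfit(X[:,0],X[:,1],1);yaw=np.arctan(k[0]);print('yaw',yaw,k)
hs=cv2.cvtColor(im,cv2.COLOR_BGR2HSV)[125:160,315:350];y=cv2.inRange(hs,(22,180,120),(32,255,255))
v,u=np.where(y);print('ferr rows',v.min()+125,v.max()+125,u.mean()+315)
top=onz(c,[(u.mean()+315,v.min()+125-.5),(u.mean()+315,v.max()+125+.5),(325,271)],[.045,.054,.045]);print(top)
b=onz(c,[(308,126),(382,130),(367,278),(301,274)],.012);print(b[:,:2],b.mean(0))
ux=np.array([np.cos(yaw),np.sin(yaw)])
for q,off in((top[0],.065),(top[1],.055)):print('origin x from ferrule',(q[:2]-off*ux))
print('from base',b.mean(0)[:2]+.012*np.array([-ux[1],ux[0]]))
info()
E
```

```text
[[329.5 180.   26. ]
 [328.  198.   25. ]
 [327.  216.   25. ]
 [325.5 234.   24. ]]
yaw -0.21575776609905462 [-0.2192 -0.2819]
ferr rows 141 150 329.1875
[[ 0.5551 -0.4008  0.045 ]
 [ 0.5473 -0.3995  0.054 ]
 [ 0.436  -0.3799  0.045 ]]
[[ 0.5701 -0.3832]
 [ 0.5565 -0.4518]
 [ 0.4086 -0.4208]
 [ 0.4232 -0.3525]] [ 0.4896 -0.4021  0.012 ]
origin x from ferrule [ 0.4916 -0.3869]
origin x from ferrule [ 0.4936 -0.3878]
from base [ 0.4922 -0.3904]
t 1.45 tcp [ 0.4946 -0.3852  0.2557] xang -0.1493 z [-0.001  0.001 -1.   ] F [ 0.3 -0.   0.1] w 0.0850 gf 0.0 j [-0.73  0.31  1.63  0.    1.2   0.99]
```

Call:
servo_tool(series=[-0.007,0.034,0,0,0,0.041,1,0,0,0.3,0,0,0,1,0,0,0.3,0,0,0,1,0,0,0.3,0,0,0,1,0,0,0.3,0,0,0,1,0,0,0.165,0,0,0,1,0,0,0,0,0,0,-1,0,0,0,0,0,0,-1,0,0,0,0,0,0,-1,0,0,0,0,0,0,-1], grip_force=60)

```text
t: 2.7
tcp_pos: [0.4948, -0.3884, 0.0539]
ee_rot: [0.995, -0.103, 0.001, -0.002]
contact_force: [2.9, 7.5, 6.4]
width: 0.0221
grasp_force: 58.5
```

```bash
python3 -c "
from h import *
info()"
```

```text
t 2.70 tcp [ 0.4948 -0.3884  0.0539] xang -0.2071 z [ 0.003  0.004 -1.   ] F [2.9 7.5 6.4] w 0.0221 gf 58.5 j [-0.74  0.56  1.73  0.01  0.85  1.04]
```

Call:
servo_tool(series=[0,-0.04,0,0,0,0,-1,0,-0.04,0,0,0,0,-1,0,-0.04,0,0,0,0,-1,0,-0.04,0,0,0,0,-1,0,-0.04,0,0,0,0,-1,0,-0.04,0,0,0,0,-1,0,-0.04,0,0,0,0,-1,0,-0.04,0,0,0,0,-1,0,-0.04,0,0,0,0,-1,0,0,0,0,0,0,-1])

```text
t: 3.95
tcp_pos: [0.5039, -0.337, 0.0514]
ee_rot: [0.995, -0.102, -0.0, -0.0]
contact_force: [0.9, 0.2, -0.2]
width: 0.0221
grasp_force: 58.9
```

```bash
python3 - <<'E'
from h import *
s,W=info();c=snap('wrist','w2.png')
c=snap('scene','s2.png');cv2.imwrite('pics/s2c.png',np.hstack([cv2.resize(cv2.imread('pics/w2.png'),(480,360)),cv2.resize(c['image'][225:315,110:190],(320,360))]))
E
```

```text
t 3.95 tcp [ 0.5039 -0.337   0.0514] xang -0.2038 z [-0.  0. -1.] F [ 0.9  0.2 -0.2] w 0.0221 gf 58.9 j [-0.66  0.53  1.79  0.    0.82  1.11]
```

View pics/s2c.png

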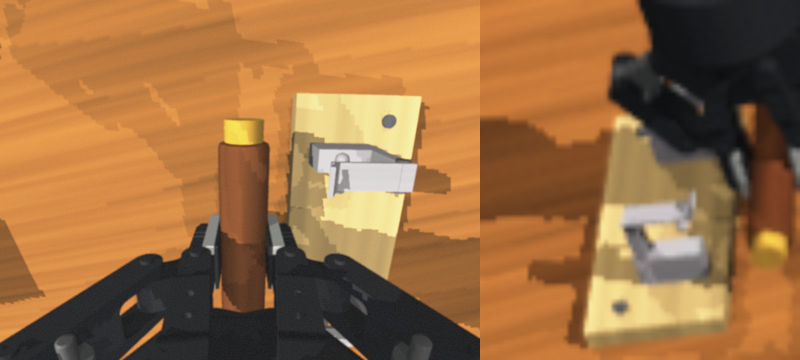

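The handle is free and held. The ferrule is up at (323,190) in the full wrist image and the rack is clear on the right. Next I lift, travel to the tote and turn the tool.

Call:
servo_tool(series=[0,0,-0.333,0,0,0,-1,0,0,-0.333,0,0,0,-1,0,0,-0.333,0,0,0,-1,0,0,-0.333,0,0,0,-1,0,0,-0.333,0,0,0,-1,0,-0.322,0,0,0,0,-1,0,-0.322,0,0,0,0,-1,0,-0.322,0,0,0,0,-1,0,-0.322,0,0,0,0,-1,0,-0.322,0,0,0,0,-1])

```text
t: 5.3
tcp_pos: [0.5531, -0.1, 0.3014]
ee_rot: [0.995, -0.102, 0.0, 0.0]
contact_force: [-0.4, -0.2, 0.1]
width: 0.0223
grasp_force: 59.0
```

Call:
servo_tool(series=[0,0,0,0,0,-0.115,-1,0,0,0,0,0,-0.115,-1,0,0,0,0,0,-0.115,-1,0,0,0,0,0,-0.115,-1,0,0,0,0,0,-0.115,-1,0,0,0,0,0,-0.115,-1,0,0,0,0,0,-0.115,-1,0,0,0,0,0,-0.115,-1,0,0,0,0,0,-0.115,-1,0,0,0,0,0,-0.115,-1])

```text
t: 6.55
tcp_pos: [0.5528, -0.1015, 0.3013]
ee_rot: [0.694, 0.72, -0.0, 0.0]
contact_force: [-0.2, 0.0, -0.1]
width: 0.0222
grasp_force: 59.1
```

```bash
python3 - <<'E'
from h import *
import pickle
info();c=snap('wrist','w3.png');pickle.dump(c,open('w3.pkl','wb'))
E
```

```text
t 6.55 tcp [ 0.5528 -0.1015  0.3013] xang 1.6074 z [ 0. -0. -1.] F [-0.2  0.  -0.1] w 0.0222 gf 59.1 j [-0.26  0.15  1.74 -0.    1.26 -0.3 ]
```

View pics/w3.png

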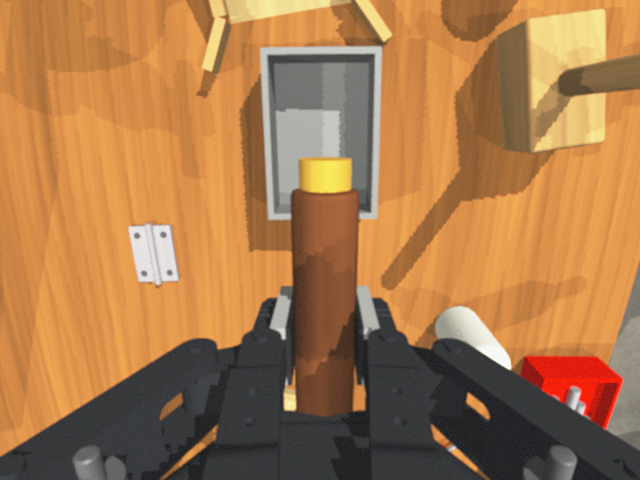

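The wrist view shows the tote's rim corners at (261,47), (382,46), (379,219) and (268,219), and the handle's wood/ferrule boundary at (325,191). The ramp wings start at the top, around (210,60) and (375,20).

```bash
python3 - <<'E'
from h import *
import pickle
np.set_printoptions(precision=4,suppress=True)
c=pickle.load(open('w3.pkl','rb'))
t=onz(c,[(268,219),(261,47),(382,46),(379,219)],.055)
print(t,t.mean(0),np.linalg.norm(t-np.roll(t,-1,0),axis=1))
ax=t[1]+t[2]-t[0]-t[3];yaw=np.arctan2(ax[1],ax[0]);ay=t[0]+t[1]-t[2]-t[3]
print('yaw',yaw,np.arctan2(ay[1],ay[0])+np.pi/2)
print('wings tip/foot',onz(c,[(207,93),(390,40),(355,0),(228,20)],[0.0,0.025,.025,.003]))
h=onz(c,[(325,191)],.3013-.006+.009)[0];print('wood end rel tcp along tool x',(h-c['s']['tcp_pos'])[:2]@[np.cos(1.6074),np.sin(1.6074)])
E
```

```text
[[ 0.4965 -0.1227  0.055 ]
 [ 0.4903  0.0375  0.055 ]
 [ 0.5997  0.0425  0.055 ]
 [ 0.6091 -0.1185  0.055 ]] [ 0.5489 -0.0403  0.055 ] [0.1604 0.1095 0.1612 0.1127]
yaw 1.6192751224400752 -1.529641558612322
wings tip/foot [[0.4229 0.0006 0.    ]
 [0.6112 0.0543 0.025 ]
 [0.5751 0.0884 0.025 ]
 [0.4479 0.0723 0.003 ]]
wood end rel tcp along tool x 0.050950653971782646
```

Call:
servo_tool(series=[0.203,-0.006,0,0,0,0,-1,0.203,-0.006,0,0,0,0,-1,0,0,0.35,0,0,0,-1,0,0,0.35,0,0,0,-1,0,0,0.35,0,0,0,-1,0,0,0.35,0,0,0,-1,0,0,0.25,0,0,0,-1,0,0,0.12,0,0,0,-1,0,0,0,0,0,0,-1,0,0,0,0,0,0,-1])

```text
t: 7.85
tcp_pos: [0.551, -0.0407, 0.0375]
ee_rot: [0.696, 0.718, 0.001, 0.001]
contact_force: [0.5, -0.0, -0.9]
width: 0.0219
grasp_force: 59.1
```

Call:
servo_tool(series=[0,0,0,0,0,0,-0.3,0,0,0,0,0,0,-0.3,0,0,0,0,0,0,-0.1,0,0,0,0,0,0,-0.1,0,0,-0.2,0,0,0,-0.1,0,0,-0.3,0,0,0,-0.1,0,0,-0.3,0,0,0,-0.1,0,0,-0.35,0,0,0,-0.1,0,0,-0.35,0,0,0,-0.1,0,0,-0.3,0,0,0,-1])

```text
t: 9.1
tcp_pos: [0.5493, -0.0404, 0.3081]
ee_rot: [0.696, 0.718, 0.0, 0.001]
contact_force: [0.2, -0.6, -0.4]
width: 0.0216
grasp_force: 0.0
```

```bash
python3 - <<'E'
from h import *
import pickle
info();c=snap('wrist','w4.png');pickle.dump(c,open('w4.pkl','wb'))
E
```

```text
t 9.10 tcp [ 0.5493 -0.0404  0.3081] xang 1.6019 z [ 0.002 -0.    -1.   ] F [ 0.2 -0.6 -0.4] w 0.0216 gf 0.0 j [-0.15  0.12  1.76  0.    1.27 -0.18]
```

View pics/w4.png

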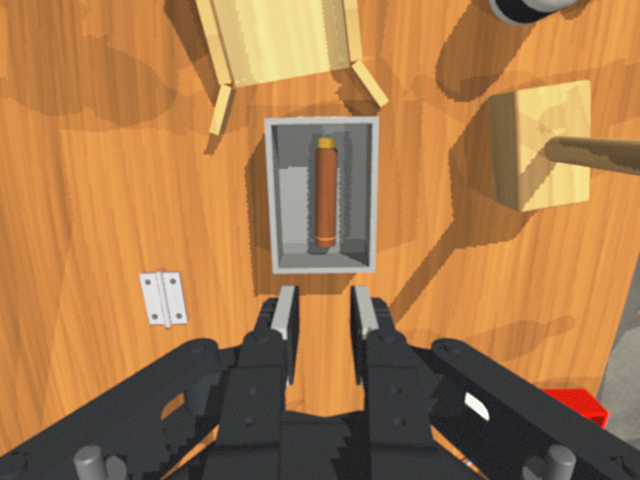

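The handle lies lengthwise in the tote, from (326,140) to (326,245), and the tote hasn't moved. The ramp foot runs from about (232,84) to (352,67). Next I move ahead to measure the white lip line from close up for the dock axis.

Call:
servo_tool(series=[0.33,0,0,0,0,0,-1,0.33,0,0,0,0,0,-1,0.33,0,0,0,0,0,-1,0,0,0,0,0,0,-1,0,0,0,0,0,0,-1,0,0,0,0,0,0,-1,0,0,0,0,0,0,-1,0,0,0,0,0,0,-1,0,0,0,0,0,0,-1,0,0,0,0,0,0,-1])

```text
t: 10.4
tcp_pos: [0.5447, 0.1079, 0.3058]
ee_rot: [0.696, 0.718, 0.0, 0.0]
contact_force: [-0.3, 0.5, 0.3]
width: 0.0001
grasp_force: 0.0
```

```bash
python3 - <<'E'
from h import *
import pickle
np.set_printoptions(precision=4,suppress=True)
info();c=snap('wrist','w5.png');pickle.dump(c,open('w5.pkl','wb'))
h=cv2.cvtColor(c['image'],cv2.COLOR_BGR2HSV);m=cv2.inRange(h,(0,0,190),(180,45,255))
n,l,st,ce=cv2.connectedComponentsWithStats(m)
for i in np.argsort(-st[1:,4])[:5]+1:
    r=cv2.minAreaRect(np.argwhere(l==i)[:,::-1].astype(np.float32));print(st[i],r)
E
```

```text
t 10.40 tcp [0.5447 0.1079 0.3058] xang 1.6016 z [ 0.  0. -1.] F [-0.3  0.5  0.3] w 0.0001 gf 0.0 j [0.12 0.13 1.75 0.   1.26 0.09]
[ 512   98   72   76 4321] ((547.5, 135.5), (75.0, 71.0), 90.0)
[201  57 121  29 995] ((260.74188232421875, 70.09323120117188), (8.482247352600098, 122.18045806884766), 79.6026611328125)
[300 252  45   8 314] ((322.0, 255.5), (7.0, 44.0), 90.0)
[313 329   6   6  19] ((315.5, 331.5), (5.0, 5.0), -0.0)
[330 328   4   6  16] ((331.75, 330.25), (2.8284268379211426, 4.949747085571289), 45.0)
```

View pics/w5.png

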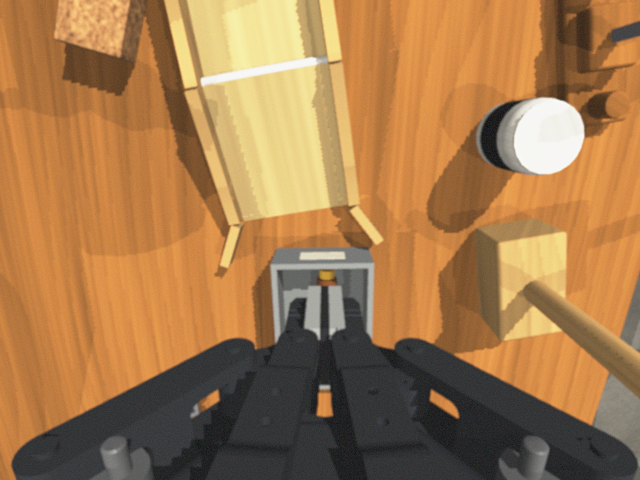

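The wrist view shows the lip line from (201,81) to (321,59), the ramp foot from (243,220) to (355,206), the paint can to the right at (540,135), and the tote's front centred near (322,256).

```bash
python3 - <<'E'
from h import *
import pickle
np.set_printoptions(precision=4,suppress=True)
c=pickle.load(open('w5.pkl','rb'))
a=np.radians(79.6-90);u=np.array([np.cos(a),np.sin(a)])*61
L=onz(c,[np.array([260.74,70.1])-u,np.array([260.74,70.1])+u],.043)
F=onz(c,[(243,220),(355,206)],0.0)
print('lip',L,L.mean(0),np.linalg.norm(L[0]-L[1]),'foot',F,F.mean(0),np.linalg.norm(F[0]-F[1]))
g=lambda v:np.arctan2(v[1],v[0])
print('yaws',g(L[1]-L[0])+np.pi/2,g(F[1]-F[0])+np.pi/2,g(L.mean(0)-F.mean(0)))
print('dist',np.linalg.norm((L.mean(0)-F.mean(0))[:2]))
t=onz(c,[(272,267),(373,266)],.055);print(t,t.mean(0))
print('can',onz(c,[(540,136)],.085))
E
```

```text
lip [[0.4213 0.2187 0.043 ]
 [0.5371 0.2413 0.043 ]] [0.4792 0.23   0.043 ] 0.1179484441534641 foot [[0.4497 0.0701 0.    ]
 [0.5812 0.091  0.    ]] [0.5154 0.0805 0.    ] 0.13313903239746921
yaws 1.7636278091383617 1.7289932490006084 1.808581841860668
dist 0.1537819407944943
[[0.4912 0.0332 0.055 ]
 [0.599  0.0378 0.055 ]] [0.5451 0.0355 0.055 ]
can [[0.7378 0.1789 0.085 ]]
```

Call:
servo_tool(series=[-0.246,0.086,0,0,0,0,-0.3,-0.246,0.086,0,0,0,0,-0.3,-0.246,0.086,0,0,0,0,-0.3,-0.246,0.086,0,0,0,0,-0.3,0,0,0.35,0,0,0,-0.3,0,0,0.35,0,0,0,-0.3,0,0,0.35,0,0,0,-0.3,0,0,0.15,0,0,0,-0.3,0,0,0,0,0,0,-0.3,0,0,0,0,0,0,-0.3])

```text
t: 11.7
tcp_pos: [0.602, -0.038, 0.1271]
ee_rot: [0.696, 0.718, 0.001, 0.001]
contact_force: [0.9, -0.6, -0.1]
width: 0.0298
grasp_force: 0.0
```

```bash
python3 - <<'E'
from h import *
import pickle
np.set_printoptions(precision=4,suppress=True)
info();c=snap('wrist','w6.png');h=cv2.cvtColor(c['image'],cv2.COLOR_BGR2GRAY)
# rim line of the right wall: print profile of a row ahead of the fingers
o,d=ray(c,[(320,100),(320,200)]);
from numpy import *
s=c['s'];K=c;T=array(c['tool_from_camera']);W=Rq(s['ee_rot'])
def px(X):
    q=linalg.inv(T)@r_[W.T@(array(X)-s['tcp_pos']),1];p,_=cv2.projectPoints(q[None,:3],zeros(3),zeros(3),array([[c['fx'],0,c['cx']],[0,c['fy'],c['cy']],[0,0,1]]),array(c['dist_coeffs'],float));return p.ravel()
a,b=px((.601,-.0,.055)),px((.6035,.0,.055));print(a,b)
v=int(a[1]);print(v,c['image'][v,max(0,int(a[0])-60):int(a[0])+60:4].tolist())
E
```

```text
t 11.70 tcp [ 0.602  -0.038   0.1271] xang 1.6020 z [ 0.002 -0.    -1.   ] F [ 0.9 -0.6 -0.1] w 0.0298 gf 0.0 j [-0.14  0.41  1.78  0.    0.95 -0.17]
[324.3976 191.8543] [329.2079 192.0066]Traceback (most recent call last):
  File "<stdin>", line 12, in <module>
    return _wrapreduction(a, np.maximum, 'max', axis, None, out,
                          keepdims=keepdims, initial=initial, where=where)
    return ufunc.reduce(obj, axis, dtype, out, **passkwargs)
           ~~~~~~~~~~~~^^^^^^^^^^^^^^^^^^^^^^^^^^^^^^^^^^^^^
numpy.exceptions.AxisError: axis 264 is out of bounds for array of dimension 0
```

```bash
python3 -c "
import cv2;i=cv2.imread('pics/w6.png')
print([ (u,i[192,u].tolist()) for u in range(284,372,4)])"
```

```text
[(284, [102, 105, 104]), (288, [98, 101, 99]), (292, [118, 120, 119]), (296, [122, 126, 125]), (300, [125, 130, 128]), (304, [126, 130, 128]), (308, [122, 123, 122]), (312, [141, 144, 144]), (316, [195, 202, 198]), (320, [206, 213, 212]), (324, [181, 199, 218]), (328, [76, 150, 224]), (332, [77, 151, 223]), (336, [82, 151, 225]), (340, [78, 149, 223]), (344, [76, 149, 224]), (348, [71, 146, 221]), (352, [74, 146, 222]), (356, [78, 147, 222]), (360, [80, 148, 221]), (364, [82, 151, 225]), (368, [79, 148, 222])]
```

Call:
servo_tool(series=[0,-0.013,0.2,0,0,0,-0.3,0,0,0.2,0,0,0,-0.3,0,0,0.1,0,0,0,-0.3,0,0,0,0,0,0,-0.3,0,0,0,0,0,0,-1,0,0,0,0,0,0,-1,0,0,0,0,0,0,-1,0,0,0,0,0,0,-1,0,0,0,0,0,0,-1,0,0,0,0,0,0,-1], grip_force=30)

```text
t: 13.0
tcp_pos: [0.6003, -0.0382, 0.0525]
ee_rot: [0.696, 0.718, 0.001, 0.001]
contact_force: [0.4, -0.8, 6.3]
width: 0.0056
grasp_force: 30.4
```

```bash
python3 -c "
from h import *
info()"
```

```text
t 13.00 tcp [ 0.6003 -0.0382  0.0525] xang 1.6017 z [ 0.003 -0.    -1.   ] F [ 0.4 -0.8  6.3] w 0.0056 gf 30.4 j [-0.14  0.52  1.8  -0.    0.81 -0.17]
```

Call:
servo_tool(series=[0.009,-0.021,0,0,0,-0.02,-1,0.009,-0.021,0,0,0,-0.02,-1,0.009,-0.021,0,0,0,-0.02,-1,0.009,-0.021,0,0,0,-0.02,-1,0.009,-0.021,0,0,0,-0.02,-1,0,0,0,0,0,0,-1,0,0,0,0,0,0,-0.4,0,0,0,0,0,0,-0.4,0,0,0,0,0,0,-0.4,0,0,-0.2,0,0,0,-0.4])

```text
t: 14.25
tcp_pos: [0.5793, -0.0323, 0.0779]
ee_rot: [0.637, 0.77, -0.002, -0.003]
contact_force: [0.5, 0.3, 0.0]
width: 0.0254
grasp_force: 0.0
```

Call:
servo_tool(series=[0,0,-0.35,0,0,0,-0.4,0,0,-0.35,0,0,0,-0.4,0,0,-0.35,0,0,0,-0.4,0,0,-0.35,0,0,0,-0.4,-0.3,-0.17,0,0,0,0,0.3,-0.3,-0.17,0,0,0,0,0.3,0,0,0,0,0,0,0.3,0,0,0,0,0,0,0.3,0,0,0,0,0,0,0.3,0,0,0,0,0,0,0.3])

```text
t: 15.5
tcp_pos: [0.5495, -0.1296, 0.2905]
ee_rot: [0.637, 0.771, 0.0, -0.0]
contact_force: [0.5, 0.3, -0.5]
width: 0.0555
grasp_force: 0.0
```

```bash
python3 - <<'E'
from h import *
import pickle
np.set_printoptions(precision=4,suppress=True)
info();c=snap('wrist','w7.png');pickle.dump(c,open('w7.pkl','wb'))
E
```

```text
t 15.50 tcp [ 0.5495 -0.1296  0.2905] xang 1.7606 z [-0.  0. -1.] F [ 0.5  0.3 -0.5] w 0.0555 gf 0.0 j [-0.31  0.16  1.74  0.    1.24 -0.5 ]
```

View pics/w7.png

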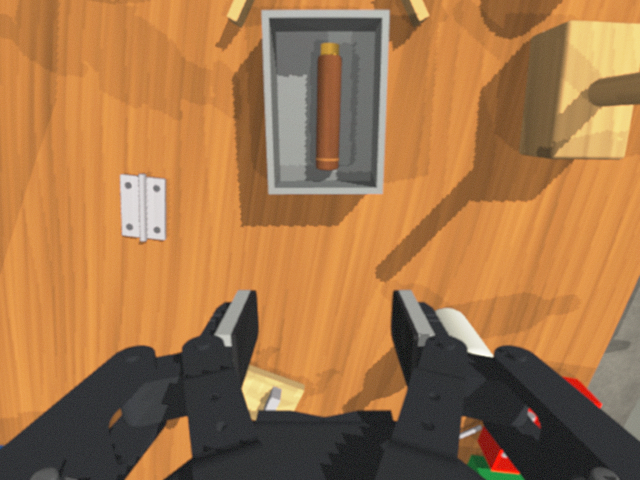

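This is my tenth and last picture. The tote sits square with its rim at (263,11), (389,10), (383,193) and (270,194), the handle is inside, and the wing tips at (238,18) and (420,18) are on either side of it. From here I work with numbers only.

```bash
python3 - <<'E'
from h import *
import pickle
np.set_printoptions(precision=4,suppress=True)
c=pickle.load(open('w7.pkl','rb'))
t=onz(c,[(270,194),(263,11),(389,10),(383,193)],.055)
ax=t[1]+t[2]-t[0]-t[3];print(t,t.mean(0),'yaw',np.arctan2(ax[1],ax[0]))
a=1.76;D=np.array([[np.cos(a),np.sin(a)],[-np.sin(a),np.cos(a)]])
F=np.array([.4792,.230])-.151*D[0];print('foot',F,'tote in dock',D@(t.mean(0)[:2]-F),'tcp in dock',D@(c['s']['tcp_pos'][:2]-F))
w=onz(c,[(228,17),(427,17)],.025);print('wing tips dock',(w[:,:2]-F)@D.T)
E
```

```text
[[ 0.496  -0.1313  0.055 ]
 [ 0.4653  0.0256  0.055 ]
 [ 0.5718  0.047   0.055 ]
 [ 0.603  -0.1096  0.055 ]] [ 0.534  -0.0421  0.055 ] yaw 1.7657163112908485
foot [0.5076 0.0817] tote in dock [-0.1265 -0.0027] tcp in dock [-0.2154 -0.0015]
wing tips dock [[-0.0436  0.0898]
 [-0.0432 -0.0973]]
```

Call:
servo_tool(series=[-0.33,0,0,0,0,0,0.3,0,0,0,0,0.082,0,0.3,0,0,0,0,0.081,0,0.3,0,0,0,0,0.081,0,0.3,-0.114,0,0.282,0,0,0,0.3,-0.114,0,0.282,0,0,0,0.3,-0.114,0,0.282,0,0,0,0.3,-0.114,0,0.282,0,0,0,0.3,-0.114,0,0.282,0,0,0,0.3,0,0,0,0,0,0,0.3])

```text
t: 16.8
tcp_pos: [0.5554, -0.1771, 0.0587]
ee_rot: [0.626, 0.756, 0.12, -0.151]
contact_force: [-1.2, 1.2, 0.7]
width: 0.0555
grasp_force: 0.0
```

```bash
cat >> h.py <<'E'
def dk():
    s,W=info();a=1.76;D=np.array([[np.cos(a),np.sin(a)],[-np.sin(a),np.cos(a)]])
    F=np.array([.4792,.230])-.151*D[0]
    p=D@(s['tcp_pos'][:2]-F);print('dock tcp',p.round(4),s['tcp_pos'][2].round(4),'contact x %.4f z %.4f'%(p[0]+.0196,s['tcp_pos'][2]-.019),'Ffwd %.1f'%(D@s['contact_force'][:2])[0])
E
python3 -c "
from h import *
dk()"
```

```text
t 16.80 tcp [ 0.5554 -0.1771  0.0587] xang 1.7571 z [-0.078  0.372 -0.925] F [-1.2  1.2  0.7] w 0.0555 gf 0.0 j [-0.53  0.61  1.69  0.32  1.13 -0.89]
dock tcp [-0.2632  0.0017] 0.0587 contact x -0.2436 z 0.0397 Ffwd 1.4
```

Call:
servo_tool(series=[0.074,0.028,0.03,0,0,0,0.3,0.074,0,0.03,0,0,0,0.3,0.074,0,0.03,0,0,0,0.3,0.06,0,0.024,0,0,0,0.3,0.06,0,0.024,0,0,0,0.3,0.06,0,0.024,0,0,0,0.3,0.06,0,0.024,0,0,0,0.3,0.06,0,0.024,0,0,0,0.3,0.06,0,0.024,0,0,0,0.3,0.06,0,0.024,0,0,0,0.3])

```text
t: 18.05
tcp_pos: [0.5433, -0.0764, 0.0627]
ee_rot: [0.626, 0.756, 0.121, -0.146]
contact_force: [1.0, -3.1, 1.3]
width: 0.0556
grasp_force: 1.5
```

```bash
python3 - <<'E'
from h import *
np.set_printoptions(precision=4,suppress=True)
dk()
# tote rim in side+scene pictures: gray mask hull corners
for n in('scene','side'):
    c=snap(n,n+'8.png');h=cv2.cvtColor(c['image'],cv2.COLOR_BGR2HSV);m=cv2.inRange(h,(0,0,50),(180,40,170))
    R=np.array(c['R']);q=R@[.52,.0,.05]+c['t'];u=int(c['fx']*q[0]/q[2]+c['cx']);v=int(c['fy']*q[1]/q[2]+c['cy'])
    mm=np.zeros_like(m);mm[v-70:v+70,u-70:u+70]=m[v-70:v+70,u-70:u+70];mm=cv2.morphologyEx(mm,cv2.MORPH_OPEN,np.ones((2,2)))
    k,l,st,_=cv2.connectedComponentsWithStats(mm);i=1+np.argmax(st[1:,4])
    H=cv2.convexHull(np.argwhere(l==i)[:,::-1].astype(np.int32));print(n,(u,v),st[i],cv2.approxPolyDP(H,3,True).reshape(-1,2).tolist())
E
```

```text
t 18.05 tcp [ 0.5433 -0.0764  0.0627] xang 1.7591 z [-0.07   0.367 -0.928] F [ 1.  -3.1  1.3] w 0.0556 gf 1.5 j [-0.39  0.53  1.82  0.37  1.04 -0.81]
dock tcp [-0.162  -0.0053] 0.0627 contact x -0.1424 z 0.0437 Ffwd -3.2
scene (333, 227) [ 298  201   87   71 2963] [[384, 238], [377, 247], [325, 271], [298, 232], [307, 223], [359, 201], [384, 227]]
side (335, 256) [ 308  187   56  114 3249] [[347, 187], [363, 204], [353, 300], [310, 297], [312, 203], [325, 187]]
```

Call:
servo_tool(series=[0.068,-0.015,0.028,0,0,0,0.3,0.068,0,0.028,0,0,0,0.3,0.068,0,0.028,0,0,0,0.3,0.068,0,0.028,0,0,0,0.3,0.068,0,0.028,0,0,0,0.3,0.068,0,0.028,0,0,0,0.3,0.068,0,0.028,0,0,0,0.3,0.068,0,0.028,0,0,0,0.3,0.068,0,0.028,0,0,0,0.3,0.068,0,0.028,0,0,0,0.3])

```text
t: 19.4
tcp_pos: [0.5202, 0.032, 0.0619]
ee_rot: [0.626, 0.756, 0.121, -0.147]
contact_force: [1.1, -2.1, -1.7]
width: 0.0554
grasp_force: 1.1
```

```bash
cat > tt.py <<'E'
from h import *
np.set_printoptions(precision=4,suppress=True)
dk()
def hull(n,P):
    c=snap(n,n+'t.png');h=cv2.cvtColor(c['image'],cv2.COLOR_BGR2HSV);m=cv2.inRange(h,(0,0,50),(180,40,170))
    R=np.array(c['R']);q=R@P+c['t'];u=int(c['fx']*q[0]/q[2]+c['cx']);v=int(c['fy']*q[1]/q[2]+c['cy'])
    mm=np.zeros_like(m);mm[v-70:v+70,u-70:u+70]=m[v-70:v+70,u-70:u+70];mm=cv2.morphologyEx(mm,cv2.MORPH_OPEN,np.ones((2,2)))
    k,l,st,_=cv2.connectedComponentsWithStats(mm);i=1+np.argmax(st[1:,4])
    H=cv2.convexHull(np.argwhere(l==i)[:,::-1].astype(np.int32));print(n,(u,v),cv2.approxPolyDP(H,2.5,True).reshape(-1,2).tolist())
s=ctrl.get_state()['tcp_pos'];f=np.array([-.188,.982,0])
P=s+f*.1
for n in('scene','side'):hull(n,P)
E
python3 tt.py
```

```text
t 19.40 tcp [0.5202 0.032  0.0619] xang 1.7589 z [-0.07   0.367 -0.927] F [ 1.1 -2.1 -1.7] w 0.0554 gf 1.1 j [-0.22  0.46  1.94  0.44  0.95 -0.7 ]
dock tcp [-0.0512 -0.0031] 0.0619 contact x -0.0316 z 0.0429 Ffwd -2.3
scene (383, 205) [[424, 213], [369, 249], [345, 211], [352, 201], [395, 175], [423, 200]]
side (327, 290) [[355, 272], [350, 328], [301, 323], [301, 303], [312, 269]]
```

Call:
servo_tool(series=[0.043,0,0.017,0,0,0,0.3,0.043,0,0.017,0,0,0,0.3,0.043,0,0.017,0,0,0,0.3,0.057,0,0.001,0,0,0,0.3,0.057,0,0.001,0,0,0,0.3,0.057,0,0.001,0,0,0,0.3,0.057,0,0.001,0,0,0,0.3,0.057,0,0.001,0,0,0,0.3,0.057,0,0.001,0,0,0,0.3,0.057,0,0.001,0,0,0,0.3])

```text
t: 20.75
tcp_pos: [0.5062, 0.107, 0.0839]
ee_rot: [0.626, 0.756, 0.122, -0.147]
contact_force: [0.4, -1.7, -0.3]
width: 0.0555
grasp_force: 1.5
```

```bash
python3 tt.py
```

```text
t 20.75 tcp [0.5062 0.107  0.0839] xang 1.7591 z [-0.07   0.367 -0.928] F [ 0.4 -1.7 -0.3] w 0.0555 gf 1.5 j [-0.08  0.39  1.98  0.47  0.93 -0.58]
dock tcp [ 0.0252 -0.0034] 0.0839 contact x 0.0448 z 0.0649 Ffwd -1.7
scene (410, 186) [[450, 183], [448, 199], [399, 231], [376, 193], [381, 183], [420, 159]]
side (324, 307) [[353, 288], [348, 350], [296, 346], [295, 328], [306, 285]]
```

Call:
servo_tool(series=[0.028,0,0.002,0,0,0,0.3,0.028,0,0.002,0,0,0,0.3,0.028,0,0.002,0,0,0,0.3,0.025,0,0.01,0,0,0,0.3,0.025,0,0.01,0,0,0,0.3,0.025,0,0.01,0,0,0,0.3,0.025,0,0.01,0,0,0,0.3,0.025,0,0.01,0,0,0,0.3,0,0,0,0,0,0,0.3,0,0,0,0,0,0,0.3])

```text
t: 22.1
tcp_pos: [0.4994, 0.1388, 0.0872]
ee_rot: [0.626, 0.756, 0.121, -0.148]
contact_force: [-0.8, -0.6, -0.3]
width: 0.0552
grasp_force: 0.0
```

```bash
python3 tt.py
```

```text
t 22.10 tcp [0.4994 0.1388 0.0872] xang 1.7587 z [-0.071  0.368 -0.927] F [-0.8 -0.6 -0.3] w 0.0552 gf 0.0 j [-0.02  0.38  1.99  0.48  0.91 -0.54]
dock tcp [ 0.0576 -0.0027] 0.0872 contact x 0.0772 z 0.0682 Ffwd -0.4
scene (421, 181) [[463, 186], [458, 197], [407, 217], [389, 191], [388, 184], [393, 171], [434, 162]]
side (322, 318) [[359, 252], [346, 368], [294, 363], [292, 348], [301, 249]]
```

Call:
servo_tool(series=[0.0125,0,-0.031,0,0,0,0.3,0.037,0,0.015,0,0,0,0.3,0.037,0,0.015,0,0,0,0.3,0.037,0,0.015,0,0,0,0.3,0.037,0,0.015,0,0,0,0.3,0.037,0,0.015,0,0,0,0.3,0.037,0,0.015,0,0,0,0.3,0.037,0,0.015,0,0,0,0.3,0.037,0,0.015,0,0,0,0.3,0.037,0,0.015,0,0,0,0.3])

```text
t: 23.45
tcp_pos: [0.4899, 0.1916, 0.0923]
ee_rot: [0.626, 0.756, 0.121, -0.147]
contact_force: [-0.8, -1.4, -0.7]
width: 0.0555
grasp_force: 0.6
```

```bash
python3 tt.py
```

```text
t 23.45 tcp [0.4899 0.1916 0.0923] xang 1.7590 z [-0.07   0.367 -0.927] F [-0.8 -1.4 -0.7] w 0.0555 gf 0.6 j [ 0.08  0.37  2.    0.5   0.89 -0.45]
dock tcp [ 0.1112 -0.0033] 0.0923 contact x 0.1308 z 0.0733 Ffwd -1.2
scene (439, 172) [[477, 180], [473, 190], [422, 212], [417, 207], [409, 174], [413, 166], [449, 156]]
side (319, 336) [[358, 267], [345, 387], [291, 383], [289, 367], [296, 267]]
```

Call:
servo_tool(series=[0.028,0,0.011,0,0,0,0.3,0.028,0,0.011,0,0,0,0.3,0.028,0,0.011,0,0,0,0.3,0.028,0,0.011,0,0,0,0.3,0.028,0,0.011,0,0,0,0.3,0.028,0,0.011,0,0,0,0.3,0.028,0,0.011,0,0,0,0.3,0,0,0,0,0,0,0.3,0,0,0,0,0,0,0.3,0,0,0,0,0,0,0.3])

```text
t: 24.8
tcp_pos: [0.4841, 0.2222, 0.0927]
ee_rot: [0.626, 0.756, 0.122, -0.147]
contact_force: [0.5, -0.3, -0.7]
width: 0.0554
grasp_force: 0.0
```

```bash
python3 tt.py
```

```text
t 24.80 tcp [0.4841 0.2222 0.0927] xang 1.7589 z [-0.07   0.368 -0.927] F [ 0.5 -0.3 -0.7] w 0.0554 gf 0.0 j [ 0.14  0.37  2.    0.51  0.87 -0.4 ]
dock tcp [ 0.1425 -0.0034] 0.0927 contact x 0.1621 z 0.0737 Ffwd -0.4
scene (449, 167) [[486, 174], [484, 185], [434, 208], [429, 208], [407, 189], [424, 165], [456, 152]]
side (317, 348) [[350, 324], [344, 398], [287, 393], [286, 382], [299, 320]]
```

Call:
servo_tool(series=[-0.12,0,-0.05,0,0,0,0.3,-0.12,0,-0.05,0,0,0,0.3,0.125,0,-0.309,0,0,0,0.3,0.125,0,-0.309,0,0,0,0.3,0.125,0,-0.309,0,0,0,0.3,0.125,0,-0.309,0,0,0,0.3,0,0,0,0,-0.082,0,0.3,0,0,0,0,-0.081,0,0.3,0,0,0,0,-0.081,0,0.3,0,0,0,0,0,0,0.3])

```text
t: 26.15
tcp_pos: [0.4908, 0.1857, 0.2933]
ee_rot: [0.636, 0.772, 0.0, -0.0]
contact_force: [-0.2, 0.4, -0.1]
width: 0.0556
grasp_force: 0.0
```

```bash
python3 - <<'E'
from h import *
import pickle
np.set_printoptions(precision=4,suppress=True)
dk();c=snap('wrist','w9.png');pickle.dump(c,open('w9.pkl','wb'))
h=cv2.cvtColor(c['image'],cv2.COLOR_BGR2HSV)
m=cv2.inRange(h,(0,0,40),(180,45,190));m[280:]=0
n,l,st,_=cv2.connectedComponentsWithStats(m);i=1+np.argmax(st[1:,4])
H=cv2.convexHull(np.argwhere(l==i)[:,::-1].astype(np.int32));Q=cv2.approxPolyDP(H,4,True).reshape(-1,2);print(st[i],Q.tolist())
a=1.76;D=np.array([[np.cos(a),np.sin(a)],[-np.sin(a),np.cos(a)]]);F=np.array([.4792,.230])-.151*D[0]
print('rim in dock at z=.084',(onz(c,Q,.084)[:,:2]-F)@D.T)
x,y,w,hh=st[i][:4];r=h[y+8:y+hh-8,x+8:x+w-8];w2=cv2.inRange(r,(0,110,20),(14,255,150));v,u=np.where(w2);print('wood px',len(v));
q=onz(c,[(u.mean()+x+8,v.mean()+y+8)],.047);print('handle dock',(q[:,:2]-F)@D.T,v.min()+y+8,v.max()+y+8,u.min()+x+8,u.max()+x+8)
E
```

```text
t 26.15 tcp [0.4908 0.1857 0.2933] xang 1.7625 z [-0.     0.001 -1.   ] F [-0.2  0.4 -0.1] w 0.0556 gf 0.0 j [0.28 0.08 1.83 0.   1.23 0.09]
dock tcp [ 0.1053 -0.0031] 0.2933 contact x 0.1249 z 0.2743 Ffwd 0.5
[  252     0   139   158 17074] [[390, 0], [388, 156], [262, 157], [252, 0]]
rim in dock at z=.084 [[ 0.2748 -0.0544]
 [ 0.1522 -0.0581]
 [ 0.151   0.0517]
 [ 0.2745  0.0552]]
wood px 2429
handle dock [[ 0.2342 -0.0025]] 8 126 311 338
```

```bash
python3 - <<'E'
from h import *
import pickle
np.set_printoptions(precision=4,suppress=True)
c=pickle.load(open('w9.pkl','rb'));im=c['image']
a=1.76;D=np.array([[np.cos(a),np.sin(a)],[-np.sin(a),np.cos(a)]]);F=np.array([.4792,.230])-.151*D[0]
for u in (290,320,360):print(u,[(v,im[v,u].tolist()) for v in range(146,190,3)])
print((onz(c,[(320,v) for v in (160,165,170,175,180)],.043)[:,:2]-F)@D.T)
E
python3 - <<'E'
import sys;sys.path.insert(0,'.')
import os;os.chdir('.')
from h import *
c=snap('side','sideend.png');np.set_printoptions(precision=4,suppress=True)
a=1.76;D=np.array([[np.cos(a),np.sin(a)],[-np.sin(a),np.cos(a)]]);F=np.array([.4792,.230])-.151*D[0]
def px(x,y,z):
    X=np.r_[F+D.T@[x,y],z];q=np.array(c['R'])@X+c['t']
    return cv2.projectPoints(q[None],np.zeros(3),np.zeros(3),np.array([[c['fx'],0,c['cx']],[0,c['fy'],c['cy']],[0,0,1]]),np.array(c['dist_coeffs'],float))[0].ravel().round(1)
h=cv2.cvtColor(c['image'],cv2.COLOR_BGR2HSV);m=cv2.inRange(h,(0,0,40),(180,45,190));m[:,:280]=0;m[:,365:]=0;m[:300]=0
n,l,st,_=cv2.connectedComponentsWithStats(m);i=1+np.argmax(st[1:,4])
H=cv2.convexHull(np.argwhere(l==i)[:,::-1].astype(np.int32));print(cv2.approxPolyDP(H,2,True).reshape(-1,2).tolist())
for xo in(.235,.240):print('pred rear/front rim flat',[px(xo+dx,dy,.084) for dx,dy in((-.08,.055),(-.08,-.055),(.08,-.055),(.08,.055))])
print('pred rear rim on lip',[px(.148,dy,.098) for dy in(.055,-.055)])
E
```

```text
290 [(146, [176, 185, 185]), (149, [153, 161, 159]), (152, [161, 172, 178]), (155, [191, 205, 211]), (158, [147, 177, 192]), (161, [101, 150, 182]), (164, [105, 152, 182]), (167, [100, 153, 178]), (170, [100, 151, 182]), (173, [99, 148, 179]), (176, [101, 150, 181]), (179, [102, 151, 181]), (182, [101, 152, 180]), (185, [97, 149, 177]), (188, [102, 153, 181])]
320 [(146, [181, 187, 186]), (149, [156, 160, 161]), (152, [163, 172, 177]), (155, [195, 204, 211]), (158, [144, 172, 191]), (161, [97, 149, 177]), (164, [103, 153, 178]), (167, [102, 150, 181]), (170, [101, 152, 179]), (173, [103, 153, 180]), (176, [98, 150, 180]), (179, [99, 152, 180]), (182, [104, 155, 184]), (185, [104, 155, 185]), (188, [103, 153, 185])]
360 [(146, [180, 186, 186]), (149, [165, 171, 171]), (152, [160, 170, 176]), (155, [191, 204, 208]), (158, [153, 186, 208]), (161, [111, 172, 207]), (164, [114, 173, 205]), (167, [137, 213, 237]), (170, [154, 229, 244]), (173, [152, 227, 244]), (176, [150, 226, 243]), (179, [154, 228, 244]), (182, [149, 226, 243]), (185, [156, 227, 244]), (188, [153, 226, 244])]
[[0.1451 0.0016]
 [0.1402 0.0016]
 [0.1353 0.0016]
 [0.1304 0.0016]
 [0.1254 0.0015]]
[[349, 323], [350, 337], [343, 397], [286, 392], [285, 380], [297, 320]]
pred rear/front rim flat [array([350.5, 320.7]), array([298.2, 316.2]), array([285.8, 379.5]), array([344.4, 385. ])]
pred rear/front rim flat [array([350.3, 322.5]), array([297.8, 318. ]), array([285.4, 381.8]), array([344.2, 387.3])]
pred rear rim on lip [array([351. , 313.6]), array([298.5, 309.2])]
```

```bash
python3 -c "
from h import *
info();print(ctrl.close_job())"
```

```text
t 26.25 tcp [0.491  0.1843 0.2928] xang 1.7597 z [-0.001  0.001 -1.   ] F [ 0.   0.3 -0.6] w 0.0550 gf 0.0 j [0.28 0.08 1.83 0.   1.23 0.09]
the job is handed in; nothing more can be done
None
```

I handed the job in at 26 s: the last camera readings show the tote flat on the deck behind the lip with the handle inside and the arm clear, but the hand-in returned no verdict.

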